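Lock the blue sensor head into the measuring station

ROBOT

A 7-joint arm with a two-finger parallel gripper is mounted at the origin on the work surface. World frame = base frame: x ahead of the robot, y to its left, z up, the work surface at z = 0. Lengths are in m, angles in rad, forces in N, time in s.
With the tool pointing down it reaches from about 0.35 to 0.775 m from the base axis. Payload 3.1 kg.
Tool frame: the origin (TCP) lies at the very end of the fingers, on their centre line; the grasp point (between the pads) lies 19 mm behind it (robot.grip_point_offset is the distance from the TCP to the grasp point, in m); z points along the fingers, y is the line along which they close (so a half turn about z gives the same grasp; the last joint's range is limited). The gripper opens to 85 mm and grips with 20 to 120 N. Pads are 22 mm wide; open, the fingers measure 114 mm over their backs; the gripper's body (76 mm by 85 mm) begins 54 mm behind the grasp point. The pads swing forward as they close: fully open they stand 13 mm farther back than shut.
Start: joints at [1.147, 0.311, 0.014, 1.512, -0.004, 1.319, -0.027], TCP at [0.205, -0.51, 0.231] pointing down, gripper open.
Joint ranges: [-2.7, 2.7], [-0.3, 1.91], [-1.27, 1.3], [0.12, 2.57], [-1.44, 4.58], [0.2, 2.03], [-3.05, 3.05]. Speed limits (rad/s): [2.79, 2.79, 3.14, 3.14, 3.14, 3.14, 3.14].

INTERFACE

Orientations are given as a unit quaternion [w, x, y, z].
In Python, from station import telemetry, snapshot, robot gives the robot as it stands.
- The arm moves only by the shell command python3 -m jog 'ROWS' [FORCE]. ROWS is JSON, a list of rows, each a list of 3 entries, a list of its own where there are three numbers: the shift along the tool's x, y, z in units of 30 mm (1.0 is 30 mm), then the turn, a rotation vector about the tool's x, y, z in units of 6 degrees (1.0 is 6 degrees), then the closure, from 0 (fully open) to 1 (shut). A call has 1 to 12 rows; each row is the pose to reach, as a shift and turn from the pose commanded when the call began, along the tool's axes at that moment; what a row does not reach only later rows make up. A row lasts 1/8 s, in which the tool goes at most 62.5 mm and 10.7 degrees, less where a joint would pass 70% of its speed; a pose out of reach is approached as far as the arm can. A call with a gripper value outside its range is refused whole. The fingers move at their own pace and stop on an object; FORCE is the grip in N (left out, the last holds). Time passes only in rows, so rows that repeat a pose let the fingers close. It gives the time, the measured TCP pose, the force, the opening and the grip force at its end, in the units of the state.
- telemetry.state(): the state, without advancing time (a new reading comes with each control period).
- snapshot(name): name is "side" or "top" or "wrist"; returns a dict with "pixels" (480x640x3 uint8, red, green, blue), "depth" (480x640 float32, m along the optical axis (not along the pixel's ray), 0 where there is no reading), "vfov" (degrees; the focal length in pixels is half the picture's height over the tangent of half this angle, whatever the lens; pixels are square), "cx", "cy" (the principal point, pixels), "k1" (the pictures are not rectified: a ray, as slopes to the right and down, at radius r is drawn at 1 + k1 r^2 times it, then the intrinsics apply), "world_from_camera" (4x4, takes a point from camera to world coordinates). Camera axes: x right, y down, z forward; pixel columns grow to the right and rows downward; lengths in m; the calibration is good to about 2 mm. A picture is of the moment at which its call begins.
- robot.job_done(): hands the job in; it is judged then, once.
The state is a dict: "t": time; "joint_positions": joint angles; "qd": joint speeds; "tau": joint torques, N m; "eef_pos": TCP position; "tcp_rot": TCP orientation; "force": force on the tool from outside, world axes, zero at the start; "moment": the same for the moment, N m; "width": opening from 0.0 (shut) to 1.0 (fully open); "grip_force": force on a finger pad.
Only numpy, scipy, OpenCV 4.12 (cv2) and the standard library are available. Lean on these libraries where they do the work, as an engineer would, in place of code of your own. Each camera call takes 0.05 s, during which the arm holds its last target. There are 200 camera calls.

TASK

Take the blue sensor head out of the green tray and fit it to the white measuring station's bayonet port: line its two lugs up with the entry slots, push it gently in against the spring, turn it clockwise (seen from above) a quarter turn to the stop, and let the spring lift it into its lock so that it stays there when you let go. Do not force it: leaning hard on the port damages it. Leave the orange head and the dropper bottles where they stand.

Things in the scene. Friction and masses are not known exactly. Their poses are not given: they have to be found in the camera images.
- blue_head: Blue sensor head, 84 mm tall, about 0.1 kg, standing upright in the green tray; origin at the centre of its underside, z up. Grey round nose, diameter 27 mm at the tip, 34 mm from height 7 to 32 mm; blue shoulder of diameter 44 mm from 32 to 46 mm; grip bar on top. Half a turn about z makes no difference. Only the blue head is to be fitted.
- head_grip (a point): Place to pinch on the blue head's grip bar, on its axis 70 mm above its underside, so that fingertips stay above the shoulder (top at 46 mm); axes as the head's. The bar is 42 mm long along the head's x, 14 mm thick (y), and stands from 46 to 84 mm; pinch it across its 14 mm.
- head_lugs (a point): Point on the blue head's axis level with its two steel lugs, 15 mm above its underside; axes as the head's. The lugs point along the head's +x and -x (below the ends of the grip bar), reach out to 24 mm from the axis, are 8 mm wide and 6 mm high (height 12 to 18 mm).
- orange_head: Orange sensor head of the same shape standing in the same tray, on either side of the blue one (which is which varies); origin at the centre of its underside. To be left alone.
- tray: Green plastic tray fixed to the table, 220 x 340 mm, rim 22 mm high, floor 4 mm thick; origin at the centre of its underside.
- station: White measuring station fixed to the table, low box 170 x 140 x 30 mm with a black display on its -x end; origin at the centre of its underside, z up. On its middle stands the round bayonet port (outer diameter 70 mm) up to height 74 mm.
- port (a point): Centre of the port's round mouth, level with its upper face, 74 mm above the table; axes as the station's. Bore 37 mm wide, with two entry slots 11 mm wide on opposite sides, marked by white dots on the rim. With the lugs resting on the upper face the head's underside is 12 mm below this point.
- slots (a point): Point on the port's axis between the entry slots, 5 mm below the upper face; axes as the station's, NOT the collar's: the collar is mounted up to 0.45 rad (26 deg) either way, so the slots lie along the station's x only to within 0.45 rad; this is not measured and must be felt for or seen. Lugs enter within about 0.06 rad. The collar stays fixed in use.
- plunger_top (a point): Where the spring plunger in the bore stands at rest, 17 mm below the port's upper face, fixed to the station. It pushes up on the head's nose: 4 N at first touch, 10 N at the bottom. Force between head and station must stay below 45 N.
- lock (a point): Point on the port's axis where the head's underside is when locked, 24.5 mm below the upper face. Lugs clear the collar 28 mm below that face; the shoulder meets the rigid face at 32 mm. Between these the head turns clockwise (from above) 90 deg from the slots to a stop, by the red dots; there the spring lifts the lugs into 3.5 mm notches. It cannot turn the other way.
- red_dropper: White dropper bottle with red tip, diameter 32 mm, 82 mm tall, in a far corner of the tray; origin at the centre of its underside. Bystander.
- green_dropper: White dropper bottle with green tip, diameter 32 mm, 82 mm tall, in the other far corner of the tray; origin at the centre of its underside. Bystander.
Not all that is in view belongs to the job. Leave any yellow look-alike of the station alone.

How it is judged:
By the outcome, as a careful person would: the job done as asked, in the order asked, and still so for the second after the job is handed in, with the robot touching nothing.
It also fails if it takes over 72 s, if anything falls off the work surface, if the arm or the gripper's body presses on something with over 40 N, if the wrist force passes 120 N, or if a joint passes its speed limit or range.

## Working session

There is one attempt and no reset: what is moved stays moved. The work goes in short steps, Python scripts to look and compute and a shell command to move; the robot and the scene stay as the last step left them, time stands still between calls to the robot, and variables do not carry over. Pictures are saved under pics/ and viewed, at most 10 in all, crops included, and the job is handed in when it is done.

```bash
mkdir -p pics; ls; cat > h.py <<'E'
import numpy as np,cv2
from station import telemetry,snapshot,robot
def snap(name,f=None):
    s=snapshot(name)
    if f: cv2.imwrite('pics/'+f,s["pixels"][:,:,::-1])
    np.savez('/tmp/'+name+'.npz',**s); return s
def cloud(s):
    d=np.asarray(s["depth"],float);f=240/np.tan(np.radians(float(s["vfov"]))/2)
    K=np.array([[f,0,float(s["cx"])],[0,f,float(s["cy"])],[0,0,1]])
    v,u=np.mgrid[0:480,0:640].astype(float)
    # drawn = r(1+k1 r^2): undistort
    p=cv2.undistortPoints(np.stack([u.ravel(),v.ravel()],1)[:,None],K,np.array([float(s["k1"]),0,0,0]))[:,0].reshape(480,640,2)
    P=np.dstack([p*d[...,None],d]); T=np.asarray(s["world_from_camera"])
    W=P@T[:3,:3].T+T[:3,3]; W[d<=0]=np.nan; return W
E
python3 - <<'E'
from h import *
s=snap('top','top1.png');snap('side','side1.png')
print(telemetry.state()); print(s["world_from_camera"],s["k1"],s["vfov"])
E
```

```text
pics
{'t': 0.1, 'joint_positions': array([ 1.14731836,  0.31167183,  0.01399523,  1.5128961 , -0.00441235,
        1.31917992, -0.02719304]), 'qd': array([ 8.73093681e-04, -1.61653698e-03,  6.86502667e-05, -3.72246308e-03,
        5.70126308e-04,  6.62070416e-04, -1.03032231e-03]), 'tau': array([ 6.13551219e-04, -3.80849397e+01,  1.46519649e-01, -2.31240177e+01,
        1.23155487e-02,  8.06461758e-03, -7.02253573e-06]), 'eef_pos': array([ 0.20468913, -0.50979594,  0.23031558]), 'tcp_rot': array([-1.03473435e-03,  9.81827976e-01,  1.89770119e-01, -2.39817740e-04]), 'force': array([ 0.53084403, -0.53095162, -0.24779128]), 'moment': array([-0.00922029, -0.01914401, -0.00923629]), 'grip_force': 0.0, 'width': 0.9976639655102029}
[[ 0.01277692 -0.98007804  0.1982014   0.37027331]
 [-0.99980996 -0.00960319  0.01696563  0.03821045]
 [-0.01472427 -0.1983805  -0.98001448  1.02738007]
 [ 0.          0.          0.          1.        ]] 0.0002473944077899429 57.02393005044838
```

View pics/top1.png

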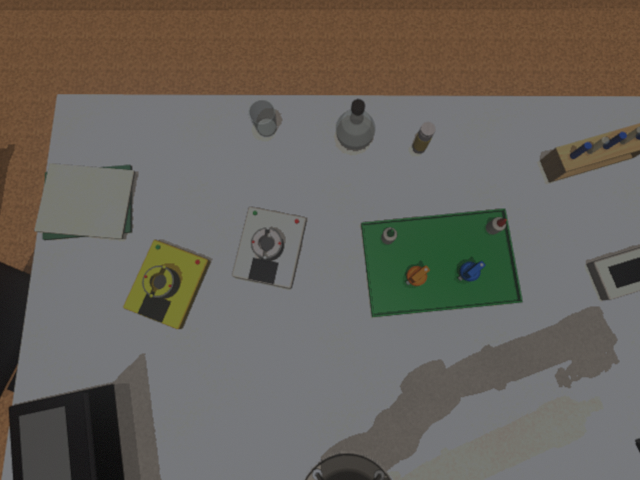

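View pics/side1.png

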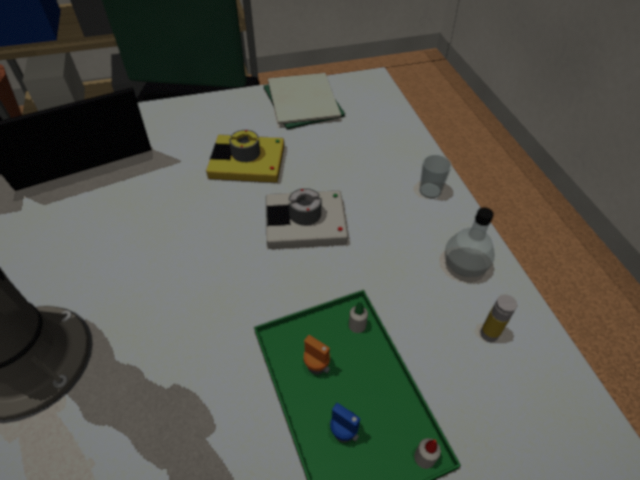

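Top view: the blue head is at (471,270) and the orange head at (417,275). The white station's port is at (267,243) and the yellow look-alike at (167,284). The white one, with its black display at its near end, fits the description. I'll measure both and make one enlarged crop.

```bash
python3 - <<'E'
from h import *
s=dict(np.load('/tmp/top.npz'));W=cloud(s);im=s["pixels"].astype(int)
R,G,B=im[...,0],im[...,1],im[...,2]
v,u=np.mgrid[0:480,0:640]
m=(B>R+40)&(B>G+30)&(abs(u-471)<25)&(abs(v-270)<25)
P=W[m];P=P[~np.isnan(P[:,0])];print('blue n',len(P),'z',np.nanpercentile(P[:,2],[0,25,50,75,100]))
t=P[P[:,2]>.078+0.0];print(len(t),t.mean(0),t.min(0),t.max(0))
r=cv2.minAreaRect((t[:,:2]*1000).astype(np.float32));print('bar rect',r)
sh=P[(P[:,2]<.056)&(P[:,2]>.04)];print('shoulder',len(sh),sh.min(0),sh.max(0))
n=(abs(u-267)<30)&(abs(v-243)<30)&(W[...,2]>.066)&(W[...,2]<.082)
Q=W[n];c=cv2.minEnclosingCircle((Q[:,:2]*1000).astype(np.float32));print('port',len(Q),Q[:,2].mean(),c)
st=(abs(u-270)<50)&(abs(v-247)<50)&(W[...,2]>.024)&(W[...,2]<.036)
print('station',cv2.minAreaRect((W[st][:,:2]*1000).astype(np.float32)))
b=s["pixels"][:,:,::-1]
a=cv2.resize(b[203:283,227:307],(400,400),interpolation=2);d=cv2.resize(b[230:310,400:510-30],(400,400),interpolation=2)
d=cv2.resize(b[230:310,405:515][:, :],(400,291),interpolation=2);d=cv2.copyMakeBorder(d,0,109,0,0,0)
cv2.imwrite('pics/c1.png',np.clip(np.hstack([a,d]).astype(int)*1.5,0,255).astype(np.uint8))
E
```

```text
blue n 190 z [0.04380052 0.04911152 0.08512856 0.08737888 0.09112137]
103 [ 0.49536095 -0.26853664  0.08734039] [ 0.48073156 -0.28757798  0.08256926] [ 0.51096447 -0.25261099  0.09112137]
bar rect ((496.5362548828125, -270.120361328125), (13.117340087890625, 39.75959014892578), 39.97284698486328)
shoulder 87 [ 0.47676431 -0.28919018  0.04380052] [ 0.51492062 -0.24962315  0.0529024 ]
port 532 0.07288822021928043 ((552.74609375, 181.41387939453125), 35.99545669555664)
station ((552.9313354492188, 181.95587158203125), (139.970947265625, 170.15650939941406), 79.00787353515625)
```

View pics/c1.png

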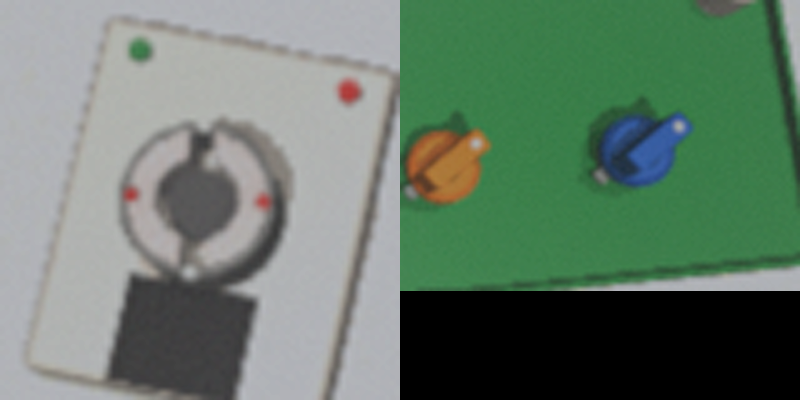

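The white station is confirmed: tray-side port, white dots on the slots roughly along world x, display on the near end. The blue head stands beside orange in the tray with its bar at about -50°, and its top at 88 mm matches the spec. Next I move above the head.

```bash
cat >> h.py <<'E'
from scipy.spatial.transform import Rotation as Ro
def rot(): q=telemetry.state()["tcp_rot"]; return Ro.from_quat([q[1],q[2],q[3],q[0]])
def goto(p,yaw):
    """shift and turn units to reach TCP p pointing down with tool x at yaw (deg)"""
    s=telemetry.state();R=rot();a=np.radians(yaw);c,n=np.cos(a),np.sin(a)
    T=Ro.from_matrix(np.array([[c,n,0],[n,-c,0],[0,0,-1]]))
    print('shift',np.round(R.inv().apply(np.array(p)-s["eef_pos"])/.03,3),'turn',np.round((R.inv()*T).as_rotvec(degrees=True)/6,3))
def show():
    s=telemetry.state();x=rot().as_matrix()
    print(round(s["t"],2),'p',s["eef_pos"].round(4),'yaw',np.degrees(np.arctan2(x[1,0],x[0,0])).round(2),'tilt',x[:2,2].round(4),'F',s["force"].round(1),'M',s["moment"].round(2),'w',round(s["width"],3),'g',round(s["grip_force"],1),'q7',s["joint_positions"].round(2))
E
python3 -c "
from h import *
goto([.496,-.2695,.20],130);show()"
```

```text
shift [11.996 -3.812  1.018] turn [-1.500e-02 -1.900e-02 -1.802e+01]
0.1 p [ 0.2047 -0.5098  0.2303] yaw 21.88 tilt [-0.0009  0.0019] F [ 0.5 -0.5 -0.2] M [-0.01 -0.02 -0.01] w 0.998 g 0.0 q7 [ 1.15  0.31  0.01  1.51 -0.    1.32 -0.03]
```

```bash
python3 -m jog '[[[12,-3.8,1],[0,0,-18],0],[[12,-3.8,1],[0,0,-18],0],[[12,-3.8,1],[0,0,-18],0],[[12,-3.8,1],[0,0,-18],0],[[12,-3.8,1],[0,0,-18],0],[[12,-3.8,1],[0,0,-18],0],[[12,-3.8,1],[0,0,-18],0],[[12,-3.8,1],[0,0,-18],0],[[12,-3.8,1],[0,0,-18],0],[[12,-3.8,1],[0,0,-18],0],[[12,-3.8,1],[0,0,-18],0],[[12,-3.8,1],[0,0,-18],0]]'
python3 - <<'E'
from h import *
show();s=snap('wrist','w1.png');W=cloud(s)
R,G,B=[s["pixels"][...,i].astype(int) for i in range(3)]
m=(B>R+40)&(B>G+30)
t=W[m&(W[...,2]>.08)&(W[...,2]<.095)];print(len(t),t.mean(0));print(cv2.minAreaRect((t[:,:2]*1000).astype(np.float32)))
h=W[m&(W[...,2]<.055)&(W[...,2]>.046)];print('sh',cv2.minEnclosingCircle((h[:,:2]*1000).astype(np.float32)))
E
```

```text
t: 1.6
eef_pos: [0.4963, -0.2705, 0.2009]
tcp_rot: [-0.0, 0.425, 0.905, -0.0]
force: [0.0, -0.0, -0.1]
width: 1.002
grip_force: 0.0
1.6 p [ 0.4963 -0.2705  0.2009] yaw 129.73 tilt [-0.0006  0.0003] F [ 0.  -0.  -0.1] M [ 0.06 -0.02 -0.07] w 1.002 g 0.0 q7 [ 0.82  0.4  -0.49  1.5   0.19  1.28  1.  ]
1078 [ 0.49432976 -0.26827074  0.0871699 ]
((495.9765930175781, -270.0978698730469), (13.796316146850586, 40.42325210571289), 39.35514831542969)
sh ((495.9944763183594, -270.11383056640625), 21.338590621948242)
```

View pics/w1.png

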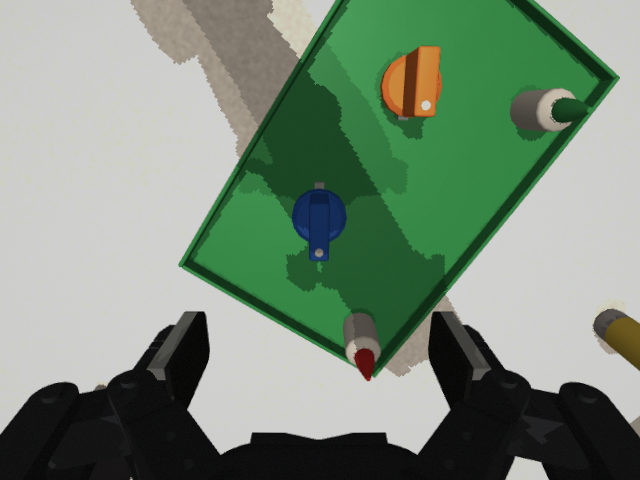

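The wrist view shows the blue head centred between the fingers at (320,215), bar vertical in the picture and aligned with tool x. Its centre is (0.496,-0.270). Descend and grasp.

```bash
python3 -c "
from h import *
goto([.496,-.2701,.056],129.4)"
```

```text
shift [0.016 0.    4.836] turn [-0.003 -0.003  0.059]
```

```bash
python3 -m jog '[[[0,0,1.5],[0,0,0],0],[[0,0,3],[0,0,0],0],[[0,0,4],[0,0,0.06],0],[[0,0,4.6],[0,0,0.06],0],[[0,0,4.84],[0,0,0.06],0],[[0,0,4.84],[0,0,0.06],0.5],[[0,0,4.84],[0,0,0.06],1],[[0,0,4.84],[0,0,0.06],1],[[0,0,4.84],[0,0,0.06],1],[[0,0,4.84],[0,0,0.06],1],[[0,0,4.84],[0,0,0.06],1],[[0,0,4.84],[0,0,0.06],1]]' 60
python3 -c "
from h import *
show()"
```

```text
t: 3.15
eef_pos: [0.4972, -0.2708, 0.0568]
tcp_rot: [0.001, 0.426, 0.905, -0.0]
force: [-0.3, -0.2, 5.1]
width: 0.151
grip_force: 58.9
3.15 p [ 0.4972 -0.2708  0.0568] yaw 129.52 tilt [ 0.0013 -0.0009] F [-0.3 -0.2  5.1] M [-0.05  0.07 -0.02] w 0.151 g 58.9 q7 [ 0.79  0.54 -0.45  1.68  0.27  0.98  0.93]
```

```bash
python3 -m jog '[[[0,0,-1],[0,0,0],1],[[0,0,-2],[0,0,0],1],[[0,0,-4],[0,0,0],1],[[0,0,-5.5],[0,0,0],1],[[0,0,-5.8],[0,0,0],1],[[0,0,-5.8],[0,0,0],1]]'
python3 -c "
from h import *
show();goto([.625,.1814,.23],175)"
```

```text
t: 3.9
eef_pos: [0.496, -0.2702, 0.229]
tcp_rot: [-0.001, 0.426, 0.905, -0.0]
force: [0.4, -0.4, -2.5]
width: 0.154
grip_force: 58.5
3.9 p [ 0.496  -0.2702  0.229 ] yaw 129.52 tilt [-0.0016  0.0006] F [ 0.4 -0.4 -2.5] M [ 0.04  0.02 -0.03] w 0.154 g 58.5 q7 [ 0.82  0.39 -0.49  1.46  0.18  1.35  1.01]
shift [ 8.876 12.898 -0.03 ] turn [-2.00e-03 -1.70e-02 -7.58e+00]
```

```bash
python3 -m jog '[[[2,2.9,0],[0,0,-1],1],[[4,5.8,0],[0,0,-3],1],[[5.5,8,0],[0,0,-5],1],[[7,10.2,0],[0,0,-6.5],1],[[8,11.6,0],[0,0,-7.6],1],[[8.6,12.5,0],[0,0,-7.6],1],[[8.88,12.9,0],[0,0,-7.6],1],[[8.88,12.9,0],[0,0,-7.6],1],[[8.88,12.9,0],[0,0,-7.6],1],[[8.88,12.9,0],[0,0,-7.6],1]]'
python3 - <<'E'
from h import *
show();s=snap('wrist');W=cloud(s)
m=(W[...,2]>.068)&(W[...,2]<.080)&(np.hypot(W[...,0]-.5527,W[...,1]-.1814)<.045)
Q=W[m];c,r=cv2.minEnclosingCircle((Q[:,:2]*1000).astype(np.float32));print(len(Q),c,r,np.median(Q[:,2]))
# least-squares outer circle from polar extremes
d=Q[:,:2]-np.array(c)/1000;a=np.degrees(np.arctan2(d[:,1],d[:,0]));rr=np.hypot(*d.T)*1000
print('slot hist 19.5-30mm:')
k=(rr>21)&(rr<24)
h,_=np.histogram(a[k],72,(-180,180));print(h)
b=s["pixels"][:,:,::-1];cv2.imwrite('pics/w2.png',b)
E
```

```text
t: 5.15
eef_pos: [0.6248, 0.1797, 0.2275]
tcp_rot: [-0.002, 0.043, 0.999, -0.002]
force: [-0.0, 0.0, -1.6]
width: 0.151
grip_force: 58.8
5.15 p [0.6248 0.1797 0.2275] yaw 175.1 tilt [-0.004 -0.003] F [-0.   0.  -1.6] M [-0.04  0.   -0.03] w 0.151 g 58.8 q7 [ 0.09  0.62 -0.72  1.18  0.4   1.48  0.92]
4724 (551.4571533203125, 182.68792724609375) 36.40255355834961 0.07304905155935482
slot hist 19.5-30mm:
[ 0  0 10 12 12 12 13 12 10 12 12 11 11 11 13 10 12 12 10 11 11 11 11 11
 10 10 10 12  9 11 10 11  7  0  0  0  0  0  6 10 10 11 10 12 11  9 11 10
 11 11 10 10 13 12 10 12 11 13 11 11 11 12 12 12 11 12 11 12  5  0  0  0]
```

View pics/w2.png

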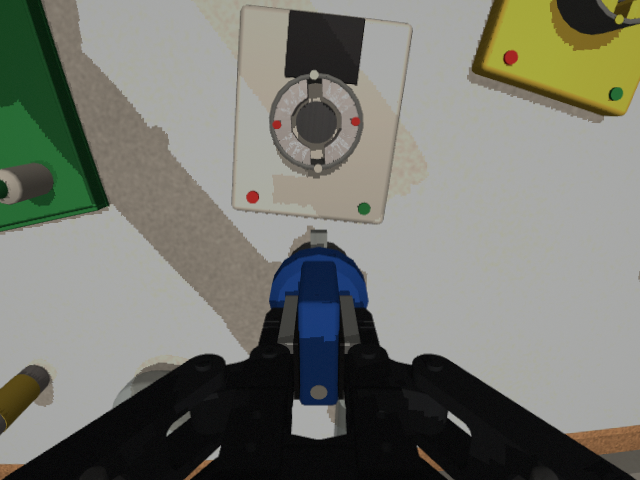

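The wrist view shows the port at (317,122) with slot dots at (314,75) and (318,168), and red dots at (277,125) and (355,121). The head is held straight with its front lug at (319,234). I'll refine the angle and centre from the dots and the mouth, and get the head's offset in the grip.

```bash
python3 - <<'E'
from h import *
from scipy.optimize import least_squares
s=dict(np.load('/tmp/wrist.npz'));W=cloud(s);im=s["pixels"].astype(int);R,G,B=im[...,0],im[...,1],im[...,2]
v,u=np.mgrid[0:480,0:640]
def blob(m,uv,r=8):
    m=m&(np.hypot(u-uv[0],v-uv[1])<r)&(W[...,2]>.066); return np.nanmean(W[m],0)
red=[blob((R>G+50),p) for p in((277,125),(355,121))]
wh=[blob((R>195)&(G>195)&(B>195),p,6) for p in((314,75),(318,168))]
for n,d in(('red',red),('wh',wh)):
    e=d[1]-d[0];print(n,np.round(d,4).tolist(),'mid',((d[0]+d[1])/2).round(4),'ang',np.degrees(np.arctan2(e[1],e[0])).round(2),'len',np.hypot(*e[:2]).round(4))
# outer rim circle: extremes per angle of top-face points
m=(W[...,2]>.070)&(W[...,2]<.078)&(np.hypot(W[...,0]-.5525,W[...,1]-.1816)<.042);Q=W[m][:,:2]
c0=np.array([.5525,.1816]);a=np.arctan2(*(Q-c0).T[::-1]);r=np.hypot(*(Q-c0).T)
b=((a+np.pi)/(2*np.pi)*60).astype(int)%60
E=np.array([Q[b==i][r[b==i].argmax()] for i in range(60) if (b==i).any()])
for nm,ext in(('outer',np.argmax),):
    f=least_squares(lambda p:np.hypot(E[:,0]-p[0],E[:,1]-p[1])-p[2],[.5525,.1816,.035],loss='soft_l1',f_scale=.0005);print(nm,f.x.round(4))
I=np.array([Q[b==i][r[b==i].argmin()] for i in range(60) if (b==i).any()]);I=I[np.hypot(*(I-c0).T)<.0215]
f=least_squares(lambda p:np.hypot(I[:,0]-p[0],I[:,1]-p[1])-p[2],[.5525,.1816,.0185],loss='soft_l1',f_scale=.0005);print('bore',f.x.round(4),len(I))
# held head in tool frame
st=telemetry.state();H=rot().inv().apply((W.reshape(-1,3)-st["eef_pos"])).reshape(480,640,3)
bl=(B>R+40)&(B>G+30)
z=H[bl][:,2];print('blue z',np.nanpercentile(z,[1,10,50,90,99]).round(4))
t=H[bl&(H[...,2]<-.026)];print('bar top',t.min(0).round(4),t.max(0).round(4),len(t))
h=H[bl&(H[...,2]>.002)&(H[...,2]<.014)];print('sh',h.min(0).round(4),h.max(0).round(4))
l=H[(abs(u-319)<9)&(abs(v-233)<5)];l=l[(l[:,2]>.02)&(l[:,2]<.05)];print('lug',l.min(0).round(4),l.max(0).round(4))
E
```

```text
red [[0.5501, 0.1536, 0.0738], [0.5528, 0.2117, 0.074]] mid [0.5514 0.1827 0.0739] ang 87.37 len 0.0581
wh [[nan, nan, nan], [nan, nan, nan]] mid [nan nan nan] ang nan len nan
outer [0.5515 0.1828 0.0348]
bore [0.5516 0.1828 0.0188] 52
blue z [-0.0309 -0.0302 -0.0277  0.0112  0.0197]
bar top [-0.0186 -0.0069 -0.0317] [ 0.0231  0.0068 -0.026 ] 3825
sh [-0.0016 -0.0213  0.002 ] [0.0236 0.0217 0.014 ]
lug [ 0.0229 -0.0037  0.0341] [0.0256 0.0037 0.0421]<stdin>:6: RuntimeWarning: Mean of empty slice
```

Red dots, rim and bore agree: centre (0.5515,0.1828), slots at 177.4°. The head sits about 1.7 mm forward along tool x.

```bash
python3 -c "
from h import *
show();goto([.5532,.1826,.140],177.4)"
```

```text
5.2 p [0.6253 0.1789 0.2281] yaw 175.01 tilt [-0.0028 -0.0029] F [-0.7  0.4 -0.6] M [-0.01 -0.    0.06] w 0.149 g 58.8 q7 [ 0.09  0.62 -0.72  1.18  0.4   1.48  0.92]
shift [ 2.396 -0.078  2.944] turn [-0.029 -0.025 -0.399]
```

```bash
python3 -m jog '[[[1.2,0,0],[0,0,-0.2],1],[[2.4,-0.08,0],[-0.03,-0.03,-0.4],1],[[2.4,-0.08,1],[-0.03,-0.03,-0.4],1],[[2.4,-0.08,2],[-0.03,-0.03,-0.4],1],[[2.4,-0.08,2.7],[-0.03,-0.03,-0.4],1],[[2.4,-0.08,2.94],[-0.03,-0.03,-0.4],1],[[2.4,-0.08,2.94],[-0.03,-0.03,-0.4],1],[[2.4,-0.08,2.94],[-0.03,-0.03,-0.4],1]]'
python3 -c "
from h import *
show();goto([.5532,.1826,.118],177.4)"
```

```text
t: 6.2
eef_pos: [0.5544, 0.1851, 0.143]
tcp_rot: [0.003, 0.022, 1.0, 0.002]
force: [-0.0, 0.1, -1.3]
width: 0.154
grip_force: 58.9
6.2 p [0.5544 0.1851 0.143 ] yaw 177.48 tilt [0.0053 0.0036] F [-0.   0.1 -1.3] M [-0.03  0.01  0.05] w 0.154 g 58.9 q7 [ 0.15  0.55 -0.74  1.53  0.39  1.21  0.87]
shift [ 0.041 -0.088  0.834] turn [0.037 0.049 0.013]
```

```bash
python3 -m jog '[[[0,0,0],[0,0,0],1],[[0,0,0],[0,0,0],1],[[0,0,0],[0,0,0],1]]' >/dev/null
python3 - <<'E'
from h import *
for i in range(2): show(); s=snap('wrist')
W=cloud(s)
m=(W[...,2]>.068)&(W[...,2]<.080)&(np.hypot(W[...,0]-.5515,W[...,1]-.1828)<.042);print(m.sum())
show();goto([.5532,.1826,.118],177.4)
cv2.imwrite('pics/w3.png',s["pixels"][:,:,::-1])
E
```

```text
6.58 p [0.5537 0.1852 0.1421] yaw 177.53 tilt [0.0037 0.003 ] F [ 0.1  0.1 -1. ] M [-0.    0.02  0.01] w 0.157 g 58.9 q7 [ 0.15  0.55 -0.74  1.53  0.39  1.21  0.87]
6.62 p [0.5537 0.1851 0.142 ] yaw 177.52 tilt [0.0035 0.0029] F [-0.3  0.2  0.2] M [0.   0.04 0.03] w 0.155 g 58.9 q7 [ 0.15  0.55 -0.74  1.53  0.39  1.21  0.87]
4766
6.67 p [0.5536 0.1851 0.1419] yaw 177.53 tilt [0.0035 0.0029] F [-0.5 -1.4 -1.1] M [ 0.04  0.03 -0.04] w 0.154 g 58.9 q7 [ 0.15  0.55 -0.74  1.53  0.39  1.21  0.87]
shift [ 0.014 -0.087  0.798] turn [0.029 0.032 0.021]
```

View pics/w3.png

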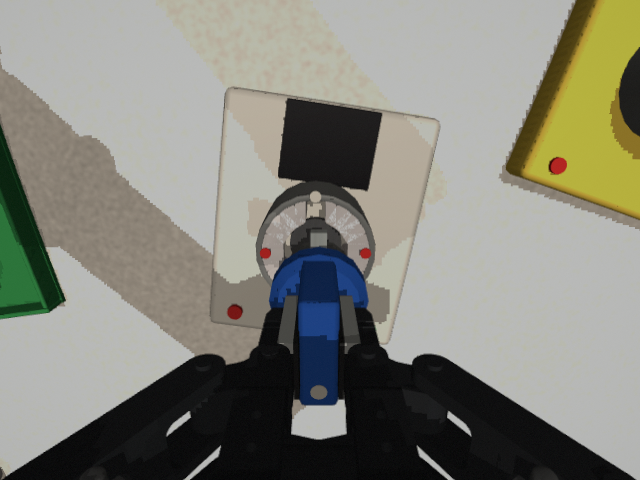

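The slot dot is at (315,197), the lug at (319,238) and the red dots at (265,253) and (365,253). The head is about 2.5 mm to the right of the port axis, which agrees with the measured TCP error. Correct it, then lower to just above the face.

```bash
python3 -m jog '[[[0,-0.09,0],[0.03,0.03,0],1],[[0.01,-0.09,0.3],[0.03,0.03,0.02],1],[[0.01,-0.09,0.6],[0.03,0.03,0.02],1],[[0.01,-0.09,0.7],[0.03,0.03,0.02],1],[[0.01,-0.09,0.7],[0.03,0.03,0.02],1],[[0.01,-0.09,0.7],[0.03,0.03,0.02],1],[[0.01,-0.09,0.7],[0.03,0.03,0.02],1],[[0.01,-0.09,0.7],[0.03,0.03,0.02],1]]'
python3 - <<'E'
from h import *
show();s=snap('wrist');W=cloud(s);im=s["pixels"].astype(int);R,G,B=im[...,0],im[...,1],im[...,2]
d=[]
n,l,st,c=cv2.connectedComponentsWithStats(((R>G+50)&(R>B+50)&(W[...,2]>.066)&(np.hypot(W[...,0]-.5515,W[...,1]-.1828)<.042)).astype(np.uint8))
d=[np.nanmean(W[l==i],0) for i in range(1,n) if st[i,4]>8]
print(np.round(d,4).tolist())
if len(d)==2:
    e=d[1]-d[0];print('mid',((d[0]+d[1])/2).round(4),np.degrees(np.arctan2(e[1],e[0])).round(2))
H=rot().inv().apply((W.reshape(-1,3)-telemetry.state()["eef_pos"])).reshape(480,640,3)
bl=(B>R+40)&(B>G+30);h=H[bl&(H[...,2]>.002)&(H[...,2]<.014)];print('sh',h.min(0).round(4),h.max(0).round(4))
goto([.5532,.1826,.110],177.4)
E
```

```text
t: 7.68
eef_pos: [0.5534, 0.1825, 0.1211]
tcp_rot: [0.0, 0.023, 1.0, 0.0]
force: [0.3, -0.0, -0.9]
width: 0.154
grip_force: 58.9
7.67 p [0.5534 0.1825 0.1211] yaw 177.4 tilt [0.0005 0.    ] F [ 0.3 -0.  -0.9] M [ 0.03  0.03 -0.02] w 0.154 g 58.9 q7 [ 0.15  0.57 -0.73  1.56  0.4   1.17  0.86]
[[0.55, 0.1539, 0.0739], [0.5526, 0.2118, 0.0739]]
mid [0.5513 0.1828 0.0739] 87.4
sh [-0.0024 -0.0225  0.002 ] [0.0228 0.0212 0.014 ]
shift [0.007 0.004 0.369] turn [ 0.001  0.004 -0.001]
```

```bash
python3 -m jog '[[[0.01,0,0.1],[0,0,0],1],[[0.01,0,0.2],[0,0,0],1],[[0.01,0,0.3],[0,0,0],1],[[0.01,0,0.35],[0,0,0],1],[[0.01,0,0.37],[0,0,0],1],[[0.01,0,0.37],[0,0,0],1],[[0.01,0,0.37],[0,0,0],1]]' >/dev/null
python3 -c "
from h import *
show();goto([.5532,.1826,.104],177.4)"
```

```text
8.6 p [0.553  0.1824 0.1099] yaw 177.4 tilt [ 0.0002 -0.0002] F [-0.5  0.2  0.9] M [-0.07  0.14 -0.02] w 0.156 g 59.2 q7 [ 0.15  0.58 -0.73  1.57  0.41  1.15  0.86]
shift [-0.007  0.007  0.197] turn [-0.002  0.002  0.   ]
```

Lugs are in the slots (below face level with about 2 N). Pushing on gently.

```bash
python3 -m jog '[[[0,0,0.1],[0,0,0],1],[[0,0,0.2],[0,0,0],1],[[0,0,0.25],[0,0,0],1],[[0,0,0.3],[0,0,0],1],[[0,0,0.3],[0,0,0],1],[[0,0,0.3],[0,0,0],1],[[0,0,0.3],[0,0,0],1]]' >/dev/null
python3 -c "
from h import *
show();goto([.5532,.1826,.0965],177.4)"
```

```text
9.47 p [0.5531 0.1825 0.1013] yaw 177.39 tilt [ 0.0005 -0.0002] F [-1.6 -1.3  7.2] M [-0.36  0.51  0.09] w 0.158 g 59.9 q7 [ 0.14  0.59 -0.72  1.58  0.42  1.13  0.85]
shift [-0.003  0.005  0.162] turn [-0.002  0.005 -0.001]
```

```bash
python3 -m jog '[[[0,0,0.06],[0,0,0],1],[[0,0,0.12],[0,0,0],1],[[0,0,0.16],[0,0,0],1],[[0,0,0.16],[0,0,0],1],[[0,0,0.16],[0,0,0],1],[[0,0,0.16],[0,0,0],1]]' >/dev/null
python3 -c "
from h import *
show();goto([.5532,.1826,.0965],177.4)"
```

```text
10.22 p [0.5531 0.1825 0.0969] yaw 177.4 tilt [ 0.0008 -0.0003] F [-1.7 -1.1  8.2] M [-0.42  0.66  0.03] w 0.156 g 60.1 q7 [ 0.14  0.59 -0.72  1.59  0.42  1.12  0.85]
shift [-0.002  0.003  0.015] turn [-0.003  0.008 -0.   ]
```

```bash
python3 -m jog '[[[0,0,0.01],[0,0,0.5],1],[[0,0,0.01],[0,0,1],1],[[0,-0.01,0.01],[0,0,1.5],1],[[0,-0.01,0.01],[0,0,2],1],[[0,-0.01,0.01],[0,0,2.5],1],[[0,-0.01,0.01],[0,0,3],1],[[0,-0.01,0.01],[0,0,3],1]]' >/dev/null
python3 -c "
from h import *
show()"
```

```text
11.1 p [0.554  0.1832 0.0971] yaw 159.39 tilt [0.003  0.0015] F [-1.2  0.7  7.9] M [-0.08  0.34 -0.04] w 0.153 g 60.2 q7 [ 0.1   0.57 -0.65  1.59  0.37  1.11  0.57]
```

```bash
python3 -c "
from h import *
goto([.5525,.1817,.0967],129.4)"
python3 -m jog '[[[0.03,-0.04,0],[0,0,0.5],1],[[0.03,-0.04,0.01],[0,0,1],1],[[0.03,-0.04,0.01],[0,0,1.5],1],[[0.03,-0.04,0.01],[0,0,2],1],[[0.03,-0.04,0.01],[0,0,2.5],1],[[0.03,-0.04,0.01],[0,0,3],1],[[0.03,-0.04,0.01],[0,0,3.5],1],[[0.03,-0.04,0.01],[0,0,4],1],[[0.03,-0.04,0.01],[0,0,4.5],1],[[0.03,-0.04,0.01],[0,0,5],1],[[0.03,-0.04,0.01],[0,0,5],1]]' >/dev/null
python3 -c "
from h import *
show();goto([.5515,.1815,.0967],95)"
```

```text
shift [ 0.03  -0.064  0.013] turn [0.029 0.015 4.998]
12.47 p [0.5537 0.1826 0.0972] yaw 129.4 tilt [0.0051 0.0021] F [-0.1 -0.5  7.2] M [-0.05  0.2  -0.03] w 0.153 g 60.2 q7 [ 0.02  0.54 -0.53  1.6   0.3   1.08  0.1 ]
shift [ 0.018 -0.079  0.016] turn [0.053 0.    5.733]
```

```bash
python3 -m jog '[[[0.01,-0.02,0.01],[0,0,0.5],1],[[0.01,-0.04,0.015],[0.02,0,1],1],[[0.02,-0.05,0.015],[0.03,0,1.5],1],[[0.02,-0.06,0.015],[0.05,0,2],1],[[0.02,-0.06,0.015],[0.05,0,2.5],1],[[0.02,-0.06,0.015],[0.05,0,3],1],[[0.02,-0.06,0.015],[0.05,0,3.5],1],[[0.02,-0.06,0.015],[0.05,0,4],1],[[0.02,-0.06,0.015],[0.05,0,4.5],1],[[0.02,-0.06,0.015],[0.05,0,5],1],[[0.02,-0.06,0.015],[0.05,0,5.4],1],[[0.02,-0.06,0.015],[0.05,0,5.4],1]]' >/dev/null
python3 -c "
from h import *
show();goto([.5515,.1815,.0967],87)"
```

```text
13.97 p [0.5523 0.1819 0.0969] yaw 97.0 tilt [0.0012 0.0001] F [-0.3 -1.6  8.1] M [-0.03 -0.05 -0.07] w 0.155 g 60.2 q7 [-0.06  0.51 -0.4   1.6   0.22  1.07 -0.4 ]
shift [-0.01  -0.027  0.008] turn [ 1.100e-02 -1.000e-03  1.666e+00]
```

Now the last 10°, slightly past, feeling for the stop.

```bash
python3 -m jog '[[[0,0,0],[0,0,0.3],1],[[0,-0.01,0],[0,0,0.6],1],[[0,-0.01,0],[0,0,0.9],1],[[0,-0.01,0],[0,0,1.2],1],[[0,-0.01,0],[0,0,1.5],1],[[0,-0.01,0],[0,0,1.75],1],[[0,-0.01,0],[0,0,1.9],1],[[0,-0.01,0],[0,0,1.9],1]]' >/dev/null
python3 -c "
from h import *
show()"
```

```text
14.97 p [0.552  0.1818 0.0969] yaw 85.61 tilt [0.0012 0.0001] F [ 0.3 -0.5  7.5] M [-0.02  0.01 -0.02] w 0.154 g 60.2 q7 [-0.09  0.51 -0.36  1.6   0.2   1.07 -0.58]
```

```bash
python3 -m jog '[[[0,0,0],[0,0,0.2],1],[[0,0,0],[0,0,0.4],1],[[0,0,0],[0,0,0.4],1],[[0,0,0],[0,0,0.4],1]]' >/dev/null; python3 -c "
from h import *
show()"; python3 -m jog '[[[0,0,0],[0,0,0.2],1],[[0,0,0],[0,0,0.3],1],[[0,0,0],[0,0,0.3],1],[[0,0,0],[0,0,0.3],1]]' >/dev/null; python3 -c "
from h import *
show()"
```

```text
15.47 p [0.5514 0.1821 0.0969] yaw 83.27 tilt [0.0001 0.    ] F [-1.   0.1  9.4] M [-0.05  0.22  0.15] w 0.159 g 60.3 q7 [-0.1   0.51 -0.35  1.6   0.19  1.07 -0.62]
15.97 p [0.5513 0.182  0.0969] yaw 81.64 tilt [ 0.0002 -0.0008] F [-1.5 -0.   8.4] M [-0.07  0.28  0.76] w 0.153 g 60.9 q7 [-0.1   0.5  -0.34  1.6   0.19  1.07 -0.65]
```

The stop is felt (0.76 Nm). I ease back slightly and let it rise into the notches.

```bash
python3 -m jog '[[[0,0,0],[0,0,-0.2],1],[[0,0,-0.04],[0,0,-0.2],1],[[0,0,-0.08],[0,0,-0.2],1],[[0,0,-0.12],[0,0,-0.2],1],[[0,0,-0.16],[0,0,-0.2],1],[[0,0,-0.16],[0,0,-0.2],1],[[0,0,-0.16],[0,0,-0.2],1]]' >/dev/null; python3 -c "
from h import *
show()"
```

```text
16.85 p [0.5511 0.1818 0.1001] yaw 82.64 tilt [-0.0014  0.    ] F [ 3.5  2.3 -0.3] M [ 0.77 -1.16  0.47] w 0.15 g 58.9 q7 [-0.1   0.5  -0.35  1.6   0.19  1.08 -0.63]
```

```bash
python3 -m jog '[[[0,0,-0.03],[0,0,0],1],[[0,0,-0.06],[0,0,0],1],[[0,0,-0.06],[0,0,0],1],[[0,0,-0.06],[0,0,0],1]]' >/dev/null; python3 -c "
from h import *
show()"; python3 -m jog '[[[0,0,0],[0,0,-0.2],1],[[0,0,0],[0,0,-0.3],1],[[0,0,0],[0,0,-0.3],1],[[0,0,0],[0,0,-0.3],1]]' >/dev/null; python3 -c "
from h import *
show()"
```

```text
17.35 p [0.5511 0.1818 0.1017] yaw 82.63 tilt [-0.0015  0.    ] F [ 4.6  2.5 -0.1] M [ 0.81 -1.25  0.41] w 0.156 g 58.8 q7 [-0.1   0.5  -0.35  1.6   0.19  1.08 -0.63]
17.85 p [0.5508 0.1814 0.1024] yaw 84.38 tilt [-0.0019 -0.0005] F [4.6 3.4 4.1] M [ 0.81 -1.21  0.02] w 0.153 g 59.6 q7 [-0.09  0.5  -0.36  1.6   0.19  1.08 -0.6 ]
```

```bash
python3 -m jog '[[[0.02,0.03,0],[0,0,0],1],[[0.02,0.03,-0.02],[0,0,0],1],[[0.02,0.03,-0.02],[0,0,0],1]]' >/dev/null; python3 -c "
from h import *
show()"; python3 -m jog '[[[0,0,-0.02],[0,0,0],1],[[0,0,-0.04],[0,0,0],1],[[0,0,-0.04],[0,0,0],1]]' >/dev/null; python3 -c "
from h import *
show()"; python3 -m jog '[[[0,0,0],[0,0,-0.1],1],[[0,0,0],[0,0,-0.3],1],[[0,0,0],[0,0,-0.3],1]]' >/dev/null; python3 -c "
from h import *
show()"
```

```text
18.23 p [0.5509 0.1814 0.1024] yaw 84.39 tilt [-0.0039 -0.0016] F [3.3 2.6 3.4] M [ 0.75 -0.95  0.01] w 0.151 g 59.5 q7 [-0.1   0.5  -0.36  1.59  0.19  1.08 -0.6 ]
18.6 p [0.5509 0.1814 0.1025] yaw 84.4 tilt [-0.0044 -0.0015] F [ 5.2  4.2 -1.6] M [ 0.96 -1.4   0.01] w 0.155 g 58.7 q7 [-0.1   0.5  -0.36  1.59  0.19  1.08 -0.6 ]
18.98 p [0.5504 0.1811 0.1024] yaw 86.18 tilt [-0.0055 -0.0019] F [ 4.5  3.2 -0.7] M [ 0.91 -1.17 -0.05] w 0.151 g 59.1 q7 [-0.09  0.5  -0.36  1.59  0.19  1.09 -0.57]
```

z is stopped by the collar at 0.1025, so the underside is at 49.5 mm, exactly the lock height, with a little notch play. Release, rise and check.

```bash
python3 -m jog '[[[0,0,0],[0,0,0.2],1],[[0,0,0.02],[0,0,0.2],0.8],[[0,0,0.02],[0,0,0.2],0.6],[[0,0,0.02],[0,0,0.2],0.4],[[0,0,0.02],[0,0,0.2],0.4],[[0,0,0.02],[0,0,0.2],0.3],[[0,0,-1],[0,0,0.2],0.3],[[0,0,-2],[0,0,0.2],0.3],[[-1,0,-3.5],[0,0,0.2],0],[[-3,0,-4],[0,0,0.2],0],[[-3,0,-4],[0,0,0.2],0],[[-3,0,-4],[0,0,0.2],0]]'
python3 - <<'E'
from h import *
show();s=snap('wrist','w4.png');W=cloud(s)
R,G,B=[s["pixels"][...,i].astype(int) for i in range(3)]
m=(B>R+40)&(B>G+30)&(np.hypot(W[...,0]-.5515,W[...,1]-.1828)<.05)
t=W[m&(W[...,2]>.12)];print('top',len(t),np.percentile(t[:,2],[5,50,95]).round(4),cv2.minAreaRect((t[:,:2]*1000).astype(np.float32)))
h=W[m&(W[...,2]<.105)&(W[...,2]>.085)];print('sh',len(h),np.percentile(h[:,2],[5,50,90]).round(4),cv2.minEnclosingCircle((h[:,:2]*1000).astype(np.float32)))
E
```

```text
t: 20.48
eef_pos: [0.5449, 0.0917, 0.2235]
tcp_rot: [-0.001, 0.738, 0.675, -0.002]
force: [0.2, 0.4, -0.5]
width: 0.998
grip_force: 0.0
20.48 p [0.5449 0.0917 0.2235] yaw 84.96 tilt [-0.0051 -0.0014] F [ 0.2  0.4 -0.5] M [ 0.07 -0.05  0.01] w 0.998 g 0.0 q7 [ 0.06  0.35 -0.35  1.5   0.12  1.32 -0.39]
top 1738 [0.1315 0.1328 0.134 ] ((550.6530151367188, 181.40223693847656), (40.89100646972656, 13.738663673400879), 85.35469818115234)
sh 1778 [0.0916 0.0945 0.0956] ((550.7671508789062, 181.35891723632812), 21.574779510498047)
```

View pics/w4.png

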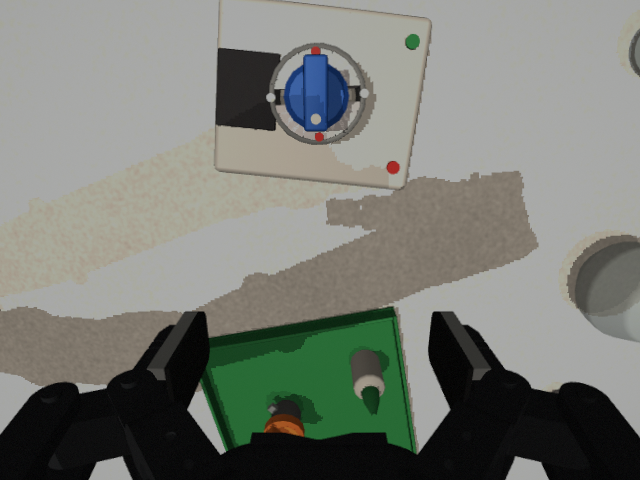

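The bar points at the red dots, (316,50) and (319,137). The top is at 133 mm, where 49.5 + 84 is expected, so the head stays locked with the gripper clear.

```bash
python3 -c "
from h import *
print(robot.job_done())"
```

```text
the job is handed in; nothing more can be done
None
```

The blue head is locked in the white station's port at the correct height and stayed there after release; the orange head and dropper bottles were left alone, and the job is handed in at about 20.5 s.

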